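# Find the rocking seed-tub lid and press it home

### The arm

A 7-joint arm with a two-finger parallel gripper is mounted at the origin on the work surface. World frame = base frame: x ahead of the robot, y to its left, z up, the work surface at z = 0. Lengths are in m, angles in rad, forces in N, time in s.
With the tool pointing down it reaches from about 0.35 to 0.9 m from the base axis. Payload 8.1 kg.
Tool frame: the origin (TCP) lies midway between the tips of the shut fingers; the grasp point (between the pads) lies 19 mm behind it; z points along the fingers, y is the line along which they close (so a half turn about z gives the same grasp; the last joint's range is limited). The gripper opens to 92 mm and grips with 3 to 60 N. Pads are 19 mm wide; open, the fingers measure 130 mm over their backs; the gripper's body (75 mm by 190 mm) begins 47 mm behind the grasp point.
Start: joints at [1.075, 0.434, 0.025, 1.573, -0.012, 1.134, -0.075], TCP at [0.239, -0.577, 0.227] pointing down, gripper open.
Joint ranges: [-2.62, 2.62], [-0.44, 2.09], [-1.27, 1.32], [0.08, 2.57], [-1.32, 4.46], [0.12, 2], [-2.74, 2.74]. Speed limits (rad/s): [2.22, 2.22, 3.01, 3.01, 3.14, 3.14, 3.14].

### API

Orientations are given as a rotation vector (axis times angle).
In Python, from cell import arm gives the robot as it stands.
- The arm moves only by the tool arm_command, never from a script. Its arguments are lists of equal length, an entry for each row: "dp": the shift along the tool's x, y, z in units of 25 mm (1.0 is 25 mm), a list of three; "angular": the turn, a rotation vector about the tool's x, y, z in units of 0.15 rad (1.0 is 0.15 rad), a list of three; "claw": the opening, from 0 (shut) to 1 (fully open). In form: {"dp": [[x, y, z], ...], "angular": [[rx, ry, rz], ...], "claw": [claw, ...]}. A call has 1 to 10 rows; each row shifts and turns the commanded pose from where the row before left it, along the tool's axes as they then stand; what a row does not reach is not made up. A row lasts 1/10 s, in which the tool goes at most 50 mm and 8.59 degrees, less where a joint would pass 70% of its speed; a pose out of reach is approached as far as the arm can. A call with a number of a shift or a turn outside -1 to 1 is refused whole. A call with a gripper value outside its range is refused whole. The fingers move at their own pace and stop on an object; "force" is the grip in N (left out, the last holds). Time passes only in rows, so rows that do not move let the fingers close. It gives the time, the measured TCP pose, the force, the opening and the grip force at its end, in the units of the state.
- arm.observe(): the state, without advancing time (a new reading comes with each control period).
- arm.get_image(name): name is "scene" or "side" or "wrist"; returns a dict with "frame" (420x560x3 uint8, red, green, blue), "z_map" (420x560 float32, m along the optical axis (not along the pixel's ray), 0 where there is no reading), "K" (3x3 intrinsics, pixels), "R" (3x3) and "t" (3): a world point X has camera coordinates R X + t. Camera axes: x right, y down, z forward; pixel columns grow to the right and rows downward; lengths in m; the calibration is good to about 2 mm. The wrist camera is an equidistant fisheye: a pixel r from the principal point sees the ray r / f radians off the axis. A picture is of the moment at which its call begins.
- arm.sign_off(): hands the job in; it is judged then, once.
The state is a dict: "clock": time; "joints": joint angles; "dq": joint speeds; "joint_efforts": joint torques, N m; "position": TCP position; "ee_rot": TCP orientation; "force": force on the tool from outside, world axes, zero at the start; "ft_torque": the same for the moment, N m; "width": opening from 0.0 (shut) to 1.0 (fully open); "gripper_force": force on a finger pad.
Only numpy, scipy, OpenCV 4.12 (cv2) and the standard library are available. Lean on these libraries where they do the work, as an engineer would, in place of code of your own. Each camera call takes 0.05 s, during which the arm holds its last target. There are 200 camera calls.

### The job

One of the four white lids on the seed tubs in the tray is not pressed home: it rocks when you press near its edge, while the other three are firm. Press on the lids with a fingertip to find it, then push it down at its centre until it is fully home, and finish while still holding that one lid down with the fingers, touching no other lid. Do not lift any lid or pick anything up, and leave everything else where it is.

Things in the scene. Friction and masses are not known exactly. Their poses are not given: they have to be found in the camera images.
- lid_a: one of four identical round white press-on lids, each on a grey seed tub: 88 mm across, flat top, 18 mm deep skirt. Origin at the centre of the top face, z is the lid's own upward normal. Tops lie 65 to 72 mm above the table; the tubs sink unevenly into soft foam, so height does not tell which lid is loose, and letters do not follow the places in the tray
- lid_b: same lid, same origin and axes. Of the four, three are fully home and rigid; one (not told which) stands 5 mm proud of its tub, level and looking like the rest
- lid_c: same lid, same origin and axes. The loose one, pressed with 4 to 8 N at 30 to 36 mm from its centre, tips down on that side by about 0.12 rad and springs level when let go; a lid that is home does not tip
- lid_d: same lid, same origin and axes. The loose one, pressed at its centre with more than about 11 N (13 to 18 N is enough), slides 5 mm down, stops hard, stays there and no longer rocks
- tray: shallow square aluminium tray, 290 x 290 x 22 mm, fixed to the table, with a 13 mm high grey foam floor; it carries the four tubs, one near each corner, about 132 mm apart; origin under its centre at table height
- vial: bystander: brown glass vial with black cap, 24 mm across, 50 mm tall, loose, standing on the foam between the four tubs; origin at its underside
- eraser: bystander: small cork block 30 x 16 x 22 mm, loose, on the foam between two tubs; origin at its underside
- apple_1: bystander: red apple half, 78 mm across, 34 mm high, cut face down on the cutting board; origin at its underside
- apple_2: bystander: yellow apple half, same size, on the cutting board; origin at its underside
- knife: bystander: kitchen knife, 270 mm long, 16 mm high, lying on the cutting board (12 mm thick); origin near its middle, underside
- dish: bystander: open glass dish, 90 mm across, 18 mm high, to the right of the tray; origin at its underside
- bottle: bystander: white bottle with black cap, 44 mm across, 100 mm tall, to the right of the tray; origin at its underside

How it is judged:
By the outcome, as a careful person would: the job done as asked, in the order asked, and still so for the second after the job is handed in, while the arm keeps its last pose, push and grip.
It also fails if it takes over 45 s, if anything falls off the work surface, if the arm or the gripper's body presses on something with over 40 N, if the wrist force passes 120 N, or if a joint passes its speed limit or range.

## Working session

There is one attempt and no reset: what is moved stays moved. The work goes in short steps, Python scripts to look and compute and a tool call to move; the robot and the scene stay as the last step left them, time stands still between calls to the robot, and variables do not carry over. Pictures are saved under pics/ and viewed, at most 10 in all, crops included, and the job is handed in when it is done.

Besides the shell and the picture viewer there is one more tool, called after ">>>" as name(argument=value, ...), one argument or row to a line, values as JSON. arm_command: Moves the arm, as the interface text tells. Its arguments: {"type":"object","properties":{"dp":{"type":"array","items":{"type":"array","items":{"type":"number"}}},"angular":{"type":"array","items":{"type":"array","items":{"type":"number"}}},"claw":{"type":"array","items":{"type":"number"}},"force":{"type":"number"}},"required":["dp","angular","claw"]}

```bash
mkdir -p pics; python3 - <<'E'
from cell import arm
import cv2,numpy as np
s=arm.observe();print({k:np.round(v,3) for k,v in s.items()})
for n in("scene","side"):
    d=arm.get_image(n);np.savez(""+n,**d);cv2.imwrite(f"pics/{n}0.png",d["frame"][:,:,::-1]);print(n,d["K"],d["R"],d["t"])
E
```

```text
{'clock': np.float64(0.0), 'joints': array([ 1.075,  0.435,  0.025,  1.574, -0.012,  1.134, -0.075]), 'dq': array([ 0.001, -0.   , -0.   , -0.001, -0.002, -0.001, -0.   ]), 'joint_efforts': array([ 1.0000e-03, -6.6783e+01,  9.8600e-01, -3.1447e+01, -6.1000e-02,
        4.3000e-02,  0.0000e+00]), 'position': array([ 0.239, -0.577,  0.226]), 'ee_rot': array([-3.08e+00, -6.13e-01,  1.00e-03]), 'force': array([ 0.391,  0.463, -0.356]), 'ft_torque': array([0.067, 0.008, 0.016]), 'gripper_force': np.float64(0.0), 'width': np.float64(1.001)}
scene [[515.69850983   0.         276.03312752]
 [  0.         515.69850983 207.59293263]
 [  0.           0.           1.        ]] [[-0.52632388  0.8501838  -0.01306432]
 [ 0.54595989  0.326129   -0.77173031]
 [-0.65185196 -0.41331269 -0.63581573]] [ 0.24658919 -0.26339187  1.95596948]
side [[448.59293534   0.         277.24297567]
 [  0.         448.59293534 199.85170579]
 [  0.           0.           1.        ]] [[-0.81433428 -0.5802184  -0.01436304]
 [-0.32905272  0.48192684 -0.81207809]
 [ 0.47810458 -0.65657683 -0.58337199]] [0.49387768 0.20804275 1.23246949]
```

View pics/scene0.png

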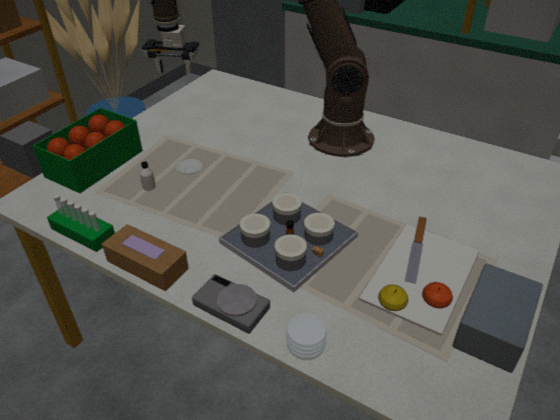

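View pics/side0.png

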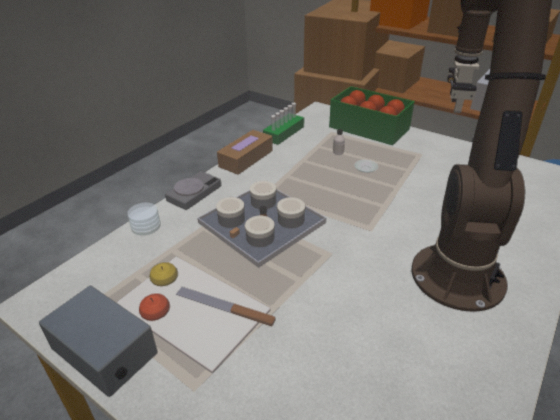

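The scene view shows lid tops near (255,224), (287,203), (319,223) and (291,245). In the side view they are near (231,208), (263,191), (291,208) and (260,228). The vial stands in the middle and the cork lies between two tubs. Next I'll get positions from the depth data.

```bash
cat > h.py <<'E'
import numpy as np
def cloud(d):
    K,R,t,z=d["K"],d["R"],d["t"],d["z_map"]
    v,u=np.mgrid[:z.shape[0],:z.shape[1]]
    c=np.stack([(u-K[0,2])/K[0,0]*z,(v-K[1,2])/K[1,1]*z,z],-1)
    return (c-t)@R
E
python3 - <<'E'
import numpy as np,cv2
from h import *
S={"scene":[(255,224),(287,203),(319,223),(291,245)],"side":[(231,208),(263,191),(291,208),(260,228)]}
for n in S:
    d=np.load(n+".npz");P=cloud(d);f=d["frame"].astype(int)
    for u,v in S[n]:
        X=P[v-2:v+3,u-2:u+3].reshape(-1,3);p=np.median(X,0)
        w=P[v-35:v+35,u-35:u+35].reshape(-1,3)
        k=(np.abs(w[:,2]-p[2])<.005)&(np.hypot(*(w-p)[:,:2].T)<.055)
        c,r=cv2.minEnclosingCircle((w[k,:2]*1000).astype(np.float32))
        print(n,(u,v),p.round(4),"circ",np.round(c,1),round(r,1),"mean",w[k].mean(0).round(4),k.sum())
    # others in tray
d=np.load("scene.npz");P=cloud(d)
for u,v in[(290,224),(318,251),(289,238)]:print((u,v),P[v,u].round(3))
E
```

```text
scene (255, 224) [0.6444 0.0393 0.0711] circ [642.6  36.3] 46.6 mean [0.6438 0.0386 0.0707] 494
scene (287, 203) [0.5184 0.0697 0.0717] circ [512.7  65.7] 47.3 mean [0.5125 0.0673 0.0715] 435
scene (319, 223) [0.543  0.1922 0.0655] circ [539.6 189. ] 46.7 mean [0.5406 0.1918 0.0656] 500
scene (291, 245) [0.6692 0.1723 0.0726] circ [665.5 173.2] 46.7 mean [0.6695 0.1724 0.0716] 569
side (231, 208) [0.6492 0.1839 0.0709] circ [660.4 173.2] 44.9 mean [0.66   0.176  0.0709] 358
side (263, 191) [0.6234 0.0522 0.0705] circ [633.2  39.7] 44.7 mean [0.6325 0.0426 0.0699] 293
side (291, 208) [0.4964 0.0793 0.0708] circ [504.5  67.2] 44.9 mean [0.5041 0.07   0.0706] 370
side (260, 228) [0.5218 0.204  0.0655] circ [532.1 192.8] 44.9 mean [0.5309 0.1944 0.0651] 428
(290, 224) [0.583 0.119 0.06 ]
(318, 251) [0.617 0.23  0.036]
(289, 238) [0.646 0.153 0.072]
```

>>> arm_command(
  dp=[
    [0,0,0],
    [0,0,0],
    [0,0,0],
    [0.5,-1,0],
    [0.5,-1,0],
    [0.5,-1,0],
    [0.5,-1,0],
    [0.5,-1,0],
    [0.5,-1,0],
    [0.5,-1,0],
  ],
  angular=[
    [0,0,0.873],
    [0,0,0.873],
    [0,0,0.873],
    [0,0,0],
    [0,0,0],
    [0,0,0],
    [0,0,0],
    [0,0,0],
    [0,0,0],
    [0,0,0],
  ],
  claw=[0,0,0,0,0,0,0,0,0,0],
)

```text
clock: 1.1
position: [0.3269, -0.4012, 0.2265]
ee_rot: [-3.141, 0.0, 0.001]
force: [0.5, -0.8, 0.7]
width: 0.182
gripper_force: 0.0
```

>>> arm_command(
  dp=[
    [0.5,-1,0],
    [0.5,-1,0],
    [0.5,-1,0],
    [0.5,-1,0],
    [0.5,-1,0],
    [0.5,-1,0],
    [0.5,-1,0],
    [0.5,-1,0],
    [0.5,-1,0],
    [0.5,-1,0],
  ],
  angular=[
    [0,0,0],
    [0,0,0],
    [0,0,0],
    [0,0,0],
    [0,0,0],
    [0,0,0],
    [0,0,0],
    [0,0,0],
    [0,0,0],
    [0,0,0],
  ],
  claw=[0,0,0,0,0,0,0,0,0,0],
)

```text
clock: 2.1
position: [0.4519, -0.1514, 0.2265]
ee_rot: [-3.142, 0.0, 0.001]
force: [0.6, -0.8, -0.5]
width: 0.005
gripper_force: 0.0
```

>>> arm_command(
  dp=[
    [0.5,-1,0],
    [0.5,-1,0],
    [0.5,-1,0],
    [0.5,-1,0],
    [0.5,-1,0],
    [0.5,-1,0],
    [0.5,-1,0],
    [0.5,-1,0],
    [0.5,-1,0],
    [0.5,-1,0],
  ],
  angular=[
    [0,0,0],
    [0,0,0],
    [0,0,0],
    [0,0,0],
    [0,0,0],
    [0,0,0],
    [0,0,0],
    [0,0,0],
    [0,0,0],
    [0,0,0],
  ],
  claw=[0,0,0,0,0,0,0,0,0,0],
)

```text
clock: 3.1
position: [0.577, 0.0985, 0.2263]
ee_rot: [3.141, -0.0, -0.001]
force: [0.0, -0.5, 0.4]
width: 0.006
gripper_force: 0.0
```

```bash
python3 - <<'E'
from cell import arm
import cv2,numpy as np
d=arm.get_image("wrist");np.savez("wrist1",**d);cv2.imwrite("pics/wrist1.png",d["frame"][:,:,::-1])
K=d["K"];print(K,d["R"],d["t"],"cam",-d["R"].T@d["t"])
for X in[(.638,.038,.07),(.508,.067,.07),(.536,.191,.065),(.663,.173,.071),arm.observe()["position"]]:
    c=d["R"]@np.array(X)+d["t"];r=np.hypot(c[0],c[1]);th=np.arctan2(r,c[2]);print(X,(K[:2,2]+K[0,0]*th*c[:2]/r).round(1))
E
```

```text
[[325.1922621    0.         277.45415566]
 [  0.         325.1922621  202.4770549 ]
 [  0.           0.           1.        ]] [[-2.91552769e-04 -9.99999954e-01  8.35507223e-05]
 [-9.55333947e-01  3.03221872e-04  2.95528268e-01]
 [-2.95528279e-01  6.34324337e-06 -9.55333992e-01]] [0.09889141 0.51409916 0.55963248] cam [0.65655243 0.09873197 0.38269684]
(0.638, 0.038, 0.07) [340.3 125.1]
(0.508, 0.067, 0.07) [307.3 249. ]
(0.536, 0.191, 0.065) [191.2 222.4]
(0.663, 0.173, 0.071) [200.1 100.1]
[0.57816975 0.10397501 0.22630953] [267.7 256. ]
```

View pics/wrist1.png

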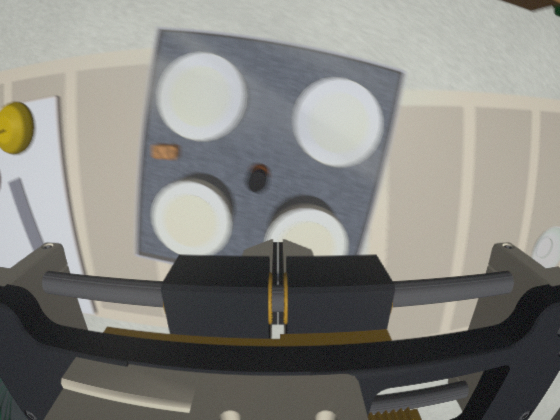

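The wrist view shows the lids at about (201,96), (338,121), (191,218) and (306,245). Shut, the fingers form a narrow tip. I'll refine the centres with ellipse fits on the white lids.

```bash
python3 - <<'E'
import cv2,numpy as np
d=np.load("wrist1.npz");K,R,t=d["K"],d["R"],d["t"];C=-R.T@t
def ray(u,v,z):
    x=np.array([u-K[0,2],v-K[1,2]])/K[0,0];th=np.hypot(*x);D=R.T@np.append(x/th*np.sin(th),np.cos(th))
    return (C+D*(z-C[2])/D[2])
g=cv2.cvtColor(d["frame"],cv2.COLOR_RGB2GRAY)
zz={"D":(201,96,.0713),"A":(338,121,.0703),"C":(191,218,.0653),"B":(306,240,.071)}
for n,(u,v,z) in zz.items():
    print(n,"click",ray(u,v,z).round(4))
    # outer edge by radial scan: last strong drop to tray
    pts=[]
    for a in np.linspace(0,2*np.pi,72,endpoint=False):
        r=np.arange(25,58);U=(u+r*np.cos(a)).round().astype(int);V=(v+r*np.sin(a)).round().astype(int)
        q=g[V,U].astype(int);k=np.argmin(q[3:]-q[:-3])
        if (q[3:]-q[:-3])[k]<-50 and V[k]<232: pts.append(ray(u+(r[k]+1.5)*np.cos(a),v+(r[k]+1.5)*np.sin(a),z)[:2])
    p=np.array(pts);k=np.ones(len(p),bool)
    for _ in range(3):
        s=np.linalg.lstsq(np.c_[2*p[k],np.ones(k.sum())],(p[k]**2).sum(1),rcond=None)[0];rr=np.sqrt(s[2]+s[:2]@s[:2])
        k=np.abs(np.hypot(*(p-s[:2]).T)-rr)<.003
    print(n,"fit",s[:2].round(4),"r",rr.round(4),k.sum(),len(p))
E
```

```text
D click [0.667  0.1719 0.0713]
D fit [0.667  0.1732] r 0.0435 33 33
A click [0.642  0.0404 0.0703]
A fit [0.6411 0.0398] r 0.0435 38 38
C click [0.5411 0.1907 0.0653]
C fit [0.5372 0.1928] r 0.0443 35 35
B click [0.519  0.0688 0.071 ]
B fit [0.5085 0.0692] r 0.0455 30 30
```

>>> arm_command(
  dp=[
    [-0.5,0,0.9],
    [-0.5,0,0.9],
    [-0.5,0,0.9],
    [-0.5,0,0.9],
    [-0.5,0,0.9],
    [-0.25,-0.1,0.8],
    [0,0,0],
    [0,0,0],
  ],
  angular=[
    [0,0,0],
    [0,0,0],
    [0,0,0],
    [0,0,0],
    [0,0,0],
    [0,0,0],
    [0,0,0],
    [0,0,0],
  ],
  claw=[0,0,0,0,0,0,0,0],
)

```text
clock: 3.95
position: [0.5082, 0.1, 0.0945]
ee_rot: [3.141, 0.0, -0.001]
force: [0.7, 0.7, -0.0]
width: 0.001
gripper_force: 0.0
```

>>> arm_command(
  dp=[
    [0,-0.1,0.3],
    [0,0,0.3],
    [0,0,0.2],
    [0,0,0],
  ],
  angular=[
    [0,0,0],
    [0,0,0],
    [0,0,0],
    [0,0,0],
  ],
  claw=[0,0,0,0],
)

```text
clock: 4.35
position: [0.5077, 0.1023, 0.0735]
ee_rot: [3.141, -0.0, -0.002]
force: [-0.2, -0.2, 0.5]
width: 0.003
gripper_force: 0.0
```

>>> arm_command(
  dp=[
    [0,0,0.04],
    [0,0,0.04],
    [0,0,0.04],
    [0,0,0],
  ],
  angular=[
    [0,0,0],
    [0,0,0],
    [0,0,0],
    [0,0,0],
  ],
  claw=[0,0,0,0],
)

```text
clock: 4.75
position: [0.5081, 0.1025, 0.0713]
ee_rot: [3.142, -0.0, 0.0]
force: [-0.1, 0.2, 0.4]
width: 0.007
gripper_force: 0.0
```

>>> arm_command(
  dp=[
    [0,0,0.04],
    [0,0,0],
  ],
  angular=[
    [0,0,0],
    [0,0,0],
  ],
  claw=[0,0],
)

```text
clock: 4.95
position: [0.5083, 0.1025, 0.0709]
ee_rot: [3.141, -0.0, 0.001]
force: [-2.4, -1.0, 8.8]
width: 0.002
gripper_force: 4.4
```

>>> arm_command(
  dp=[
    [0,0,0.04],
    [0,0,0],
  ],
  angular=[
    [0,0,0],
    [0,0,0],
  ],
  claw=[0,0],
)

```text
clock: 5.15
position: [0.5084, 0.1026, 0.0706]
ee_rot: [3.141, -0.0, 0.002]
force: [-5.4, -1.8, 17.0]
width: 0.003
gripper_force: 9.0
```

>>> arm_command(
  dp=[
    [0,0,-0.8],
    [0.39,-0.73,0],
    [0.39,-0.73,0],
    [0.39,-0.73,0],
    [0,0,0.4],
    [0,0,0.36],
    [0,0,0],
    [0,0,0.04],
    [0,0,0],
  ],
  angular=[
    [0,0,0],
    [0,0,0],
    [0,0,0],
    [0,0,0],
    [0,0,0],
    [0,0,0],
    [0,0,0],
    [0,0,0],
    [0,0,0],
  ],
  claw=[0,0,0,0,0,0,0,0,0],
)

```text
clock: 6.05
position: [0.5372, 0.1566, 0.0692]
ee_rot: [3.141, -0.001, -0.0]
force: [0.1, -0.6, -0.2]
width: 0.005
gripper_force: 0.0
```

>>> arm_command(
  dp=[
    [0,-0.08,0.05],
    [0,0,0.05],
    [0,0,0.02],
    [0,0,0],
  ],
  angular=[
    [0,0,0],
    [0,0,0],
    [0,0,0],
    [0,0,0],
  ],
  claw=[0,0,0,0],
)

```text
clock: 6.45
position: [0.5373, 0.1593, 0.0662]
ee_rot: [3.142, -0.0, -0.0]
force: [0.1, -0.4, -0.1]
width: 0.0
gripper_force: 0.0
```

>>> arm_command(
  dp=[
    [0,0,0.02],
    [0,0,0],
  ],
  angular=[
    [0,0,0],
    [0,0,0],
  ],
  claw=[0,0],
)

```text
clock: 6.65
position: [0.5373, 0.1593, 0.0657]
ee_rot: [3.142, -0.0, -0.0]
force: [0.3, 0.9, -0.7]
width: 0.007
gripper_force: 0.0
```

>>> arm_command(
  dp=[
    [0,0,0.02],
    [0,0,0],
  ],
  angular=[
    [0,0,0],
    [0,0,0],
  ],
  claw=[0,0],
)

```text
clock: 6.85
position: [0.5374, 0.1593, 0.0656]
ee_rot: [3.142, -0.0, 0.0]
force: [-1.8, -0.3, 4.3]
width: 0.001
gripper_force: 2.3
```

>>> arm_command(
  dp=[
    [0,0,0.02],
    [0,0,0],
  ],
  angular=[
    [0,0,0],
    [0,0,0],
  ],
  claw=[0,0],
)

```text
clock: 7.05
position: [0.5374, 0.1593, 0.0655]
ee_rot: [3.141, -0.0, 0.001]
force: [-2.6, -0.4, 8.5]
width: 0.006
gripper_force: 4.5
```

>>> arm_command(
  dp=[
    [0,0,-1],
    [0.86,0.13,0],
    [0.86,0.13,0],
    [0.86,0.13,0],
    [0.86,0.13,0],
    [0.86,0.13,0],
    [0.86,0.13,0],
    [0,0,0.35],
    [0,0,0.25],
    [0,0,0],
  ],
  angular=[
    [0,0,0],
    [0,0,0],
    [0,0,0],
    [0,0,0],
    [0,0,0],
    [0,0,0],
    [0,0,0],
    [0,0,0],
    [0,0,0],
    [0,0,0],
  ],
  claw=[0,0,0,0,0,0,0,0,0,0],
)

```text
clock: 8.05
position: [0.6644, 0.1398, 0.0731]
ee_rot: [3.141, 0.001, -0.005]
force: [-0.1, -0.4, -0.9]
width: 0.005
gripper_force: 0.0
```

>>> arm_command(
  dp=[
    [0,0,0.04],
    [0,0,0.02],
    [0,0,0],
  ],
  angular=[
    [0,0,0],
    [0,0,0],
    [0,0,0],
  ],
  claw=[0,0,0],
)

```text
clock: 8.35
position: [0.6662, 0.14, 0.0736]
ee_rot: [-3.142, -0.0, -0.001]
force: [0.8, -0.5, 0.2]
width: 0.001
gripper_force: 0.0
```

>>> arm_command(
  dp=[
    [0,0,0.04],
    [0,0,0.02],
    [0,0,0],
  ],
  angular=[
    [0,0,0],
    [0,0,0],
    [0,0,0],
  ],
  claw=[0,0,0],
)

```text
clock: 8.65
position: [0.6663, 0.1397, 0.0717]
ee_rot: [3.142, -0.0, 0.0]
force: [0.1, -0.6, 0.2]
width: 0.003
gripper_force: 0.0
```

>>> arm_command(
  dp=[
    [0,0,0.02],
    [0,0,0],
  ],
  angular=[
    [0,0,0],
    [0,0,0],
  ],
  claw=[0,0],
)

```text
clock: 8.85
position: [0.6663, 0.1398, 0.0712]
ee_rot: [3.142, -0.0, 0.0]
force: [-0.3, -0.0, 0.5]
width: -0.001
gripper_force: 0.1
```

>>> arm_command(
  dp=[
    [0,0,0.02],
    [0,0,0],
  ],
  angular=[
    [0,0,0],
    [0,0,0],
  ],
  claw=[0,0],
)

```text
clock: 9.05
position: [0.6663, 0.1398, 0.0707]
ee_rot: [3.142, -0.0, 0.0]
force: [0.0, -0.1, -0.2]
width: 0.004
gripper_force: 0.2
```

>>> arm_command(
  dp=[
    [0,0,0.02],
    [0,0,0],
  ],
  angular=[
    [0,0,0],
    [0,0,0],
  ],
  claw=[0,0],
)

```text
clock: 9.25
position: [0.6664, 0.1398, 0.0702]
ee_rot: [-3.142, 0.0, -0.0]
force: [0.8, 0.3, 1.1]
width: 0.003
gripper_force: 0.3
```

>>> arm_command(
  dp=[
    [0,0,0.02],
    [0,0,0],
  ],
  angular=[
    [0,0,0],
    [0,0,0],
  ],
  claw=[0,0],
)

```text
clock: 9.45
position: [0.6663, 0.1398, 0.0697]
ee_rot: [-3.142, 0.0, 0.0]
force: [-0.8, 0.1, 0.9]
width: 0.006
gripper_force: 0.4
```

>>> arm_command(
  dp=[
    [0,0,0.02],
    [0,0,0],
  ],
  angular=[
    [0,0,0],
    [0,0,0],
  ],
  claw=[0,0],
)

```text
clock: 9.65
position: [0.6663, 0.1398, 0.0692]
ee_rot: [-3.142, 0.0, -0.0]
force: [-0.6, 0.9, 0.5]
width: 0.008
gripper_force: 0.5
```

>>> arm_command(
  dp=[
    [0,0,0.02],
    [0,0,0.02],
    [0,0,0],
  ],
  angular=[
    [0,0,0],
    [0,0,0],
    [0,0,0],
  ],
  claw=[0,0,0],
)

```text
clock: 9.95
position: [0.6663, 0.1399, 0.0682]
ee_rot: [-3.141, 0.0, -0.0]
force: [0.5, 0.2, 2.3]
width: 0.003
gripper_force: 0.6
```

>>> arm_command(
  dp=[
    [0,0,0.02],
    [0,0,0],
  ],
  angular=[
    [0,0,0],
    [0,0,0],
  ],
  claw=[0,0],
)

```text
clock: 10.15
position: [0.6664, 0.1399, 0.0678]
ee_rot: [-3.141, 0.0, -0.0]
force: [-0.2, 0.4, 2.3]
width: 0.006
gripper_force: 1.1
```

>>> arm_command(
  dp=[
    [0,0,0.02],
    [0,0,0],
  ],
  angular=[
    [0,0,0],
    [0,0,0],
  ],
  claw=[0,0],
)

```text
clock: 10.35
position: [0.6664, 0.14, 0.0675]
ee_rot: [-3.141, 0.0, -0.001]
force: [-0.2, 0.1, 5.5]
width: 0.005
gripper_force: 2.3
```

D tips about 4 mm under roughly 5 N, while B and C stopped hard, so D is the loose lid. I'll lift and move to its centre.

>>> arm_command(
  dp=[
    [0,0,-0.3],
    [0,0,-0.3],
    [0,-0.45,0],
    [0,-0.45,0],
    [0,-0.43,0],
    [0,0,0],
    [0,0,0.2],
    [0,0,0.15],
    [0,0,0],
  ],
  angular=[
    [0,0,0],
    [0,0,0],
    [0,0,0],
    [0,0,0],
    [0,0,0],
    [0,0,0],
    [0,0,0],
    [0,0,0],
    [0,0,0],
  ],
  claw=[0,0,0,0,0,0,0,0,0],
)

```text
clock: 11.25
position: [0.6658, 0.172, 0.0723]
ee_rot: [3.14, -0.001, -0.002]
force: [-0.2, -0.2, -0.6]
width: 0.007
gripper_force: 0.0
```

>>> arm_command(
  dp=[
    [0,0,0.03],
    [0,0,0.02],
    [0,0,0.02],
    [0,0,0],
  ],
  angular=[
    [0,0,0],
    [0,0,0],
    [0,0,0],
    [0,0,0],
  ],
  claw=[0,0,0,0],
)

```text
clock: 11.65
position: [0.6664, 0.1729, 0.0718]
ee_rot: [3.142, -0.0, 0.0]
force: [0.8, 0.0, -0.4]
width: 0.005
gripper_force: 0.0
```

>>> arm_command(
  dp=[
    [0,0,0.03],
    [0,0,0.03],
    [0,0,0],
  ],
  angular=[
    [0,0,0],
    [0,0,0],
    [0,0,0],
  ],
  claw=[0,0,0],
)

```text
clock: 11.95
position: [0.6665, 0.173, 0.0711]
ee_rot: [3.142, -0.0, 0.001]
force: [-2.6, -1.1, 7.0]
width: 0.009
gripper_force: 3.4
```

>>> arm_command(
  dp=[
    [0,0,0.03],
    [0,0,0],
  ],
  angular=[
    [0,0,0],
    [0,0,0],
  ],
  claw=[0,0],
)

```text
clock: 12.15
position: [0.6665, 0.173, 0.0705]
ee_rot: [-3.142, 0.0, -0.001]
force: [-2.8, -1.6, 7.9]
width: 0.004
gripper_force: 3.9
```

>>> arm_command(
  dp=[
    [0,0,0.03],
    [0,0,0],
  ],
  angular=[
    [0,0,0],
    [0,0,0],
  ],
  claw=[0,0],
)

```text
clock: 12.35
position: [0.6665, 0.173, 0.0698]
ee_rot: [3.142, -0.0, 0.001]
force: [-3.1, -1.1, 7.3]
width: 0.003
gripper_force: 4.1
```

>>> arm_command(
  dp=[
    [0,0,0.03],
    [0,0,0.03],
    [0,0,0],
  ],
  angular=[
    [0,0,0],
    [0,0,0],
    [0,0,0],
  ],
  claw=[0,0,0],
)

```text
clock: 12.65
position: [0.6665, 0.173, 0.0683]
ee_rot: [3.142, -0.0, 0.001]
force: [-2.7, -1.5, 8.5]
width: 0.004
gripper_force: 4.1
```

>>> arm_command(
  dp=[
    [0,0,0.03],
    [0,0,0.03],
    [0,0,0],
  ],
  angular=[
    [0,0,0],
    [0,0,0],
    [0,0,0],
  ],
  claw=[0,0,0],
)

```text
clock: 12.95
position: [0.6665, 0.173, 0.0668]
ee_rot: [-3.142, 0.0, -0.001]
force: [-2.9, -1.5, 8.4]
width: 0.004
gripper_force: 4.1
```

>>> arm_command(
  dp=[
    [0,0,0.03],
    [0,0,0],
  ],
  angular=[
    [0,0,0],
    [0,0,0],
  ],
  claw=[0,0],
)

```text
clock: 13.15
position: [0.6665, 0.173, 0.0663]
ee_rot: [-3.142, 0.0, -0.001]
force: [-3.4, -1.6, 9.5]
width: 0.005
gripper_force: 5.0
```

>>> arm_command(
  dp=[
    [0,0,0.03],
    [0,0,0],
  ],
  angular=[
    [0,0,0],
    [0,0,0],
  ],
  claw=[0,0],
)

```text
clock: 13.35
position: [0.6666, 0.173, 0.0661]
ee_rot: [3.142, -0.0, 0.002]
force: [-5.4, -2.2, 14.4]
width: 0.006
gripper_force: 7.4
```

>>> arm_command(
  dp=[
    [0,0,0.015],
    [0,0,0],
    [0,0,0],
    [0,0,0],
  ],
  angular=[
    [0,0,0],
    [0,0,0],
    [0,0,0],
    [0,0,0],
  ],
  claw=[0,0,0,0],
)

```text
clock: 13.75
position: [0.6666, 0.1731, 0.0661]
ee_rot: [-3.142, 0.0, -0.002]
force: [-6.4, -1.7, 17.7]
width: 0.002
gripper_force: 8.7
```

```bash
python3 - <<'E'
from cell import arm
import cv2
d=arm.get_image("wrist");cv2.imwrite("pics/wrist2.png",d["frame"][:,:,::-1])
E
```

```text
(no output)
```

View pics/wrist2.png

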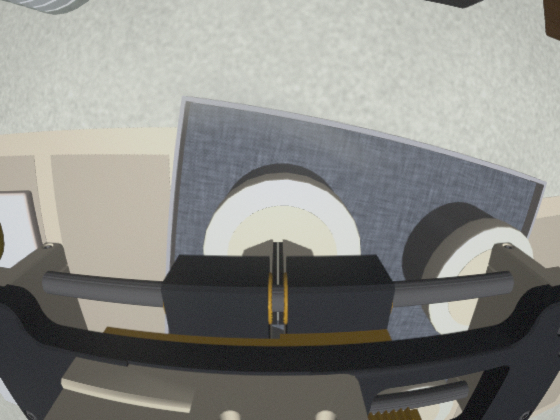

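The fingertips, at about (280,245), press only lid D near its centre. The lid is level, has gone down 5 mm, and stops hard at 17.7 N. The neighbouring lid at (485,280) is untouched.

```bash
python3 -c "
from cell import arm
print(arm.sign_off())"
```

```text
the job is handed in; nothing more can be done
None
```

The loose lid was the one at about (0.666, 0.173): it tipped about 4 mm under roughly 5 N, two others pressed were firm, and the fourth was not tested. I pushed the loose one 5 mm down at its centre to a hard stop and handed the job in still holding it with about 17 N, touching no other lid.

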